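Spin test of an index turntable

ROBOT

A 6-joint arm with a two-finger parallel gripper is mounted at the origin on a cart in front of the work surface, level with it; the furniture and walls round the work are solid. World frame = base frame: x ahead of the robot, y to its left, z up, the work surface at z = 0. Lengths are in m, angles in rad, forces in N, time in s.
With the tool pointing down it reaches from about 0.325 to 0.9 m from the base axis. Payload 6.1 kg.
Tool frame: the origin (TCP) lies between the finger pads; the fingertips stand 17 mm ahead of it and the grasp point (between the pads) lies 2 mm behind it; x points along the fingers, z is the direction in which the jaws open and shut, and the axes are right-handed (so a half turn about x gives the same grasp; the last joint's range is limited). The gripper opens to 85 mm and grips with 20 to 120 N. Pads are 22 mm wide; open, the fingers measure 114 mm over their backs; the gripper's body (76 mm by 85 mm) begins 54 mm behind the grasp point. The pads swing forward as they close: fully open they stand 13 mm farther back than shut.
Start: joints at [-1.447, 0.22, 1.526, -0, 1.395, -0.126], TCP at [0.154, -0.606, 0.248] pointing down, gripper open.
Joint ranges: [-2.98, 2.98], [-0.91, 2.08], [0.09, 2.57], [-1.24, 4.39], [0.2, 2.65], [-2.68, 2.68]. Speed limits (rad/s): [2.57, 2.57, 3.01, 3.14, 3.14, 3.14].

INTERFACE

Orientations are given as a 3x3 rotation matrix whose columns are the frame's x, y, z axes.
In Python, from cell import status, camera, job_done gives the robot as it stands. The module is installed in compiled form; this text tells all that it offers.
- The arm moves only by the shell command python3 -m handwheel 'ROWS' [FORCE]. ROWS is JSON, a list of rows, each a list of 3 entries, a list of its own where there are three numbers: the shift along the world's x, y, z in m, then the turn, a rotation vector about the world's x, y, z in degrees, then the finger opening in m, from 0 to 0.0854. In form: [[[dx, dy, dz], [ax, ay, az], grip], ...]. A call has 1 to 5 rows; each row is the pose to reach, as a shift and turn from the pose measured when the call began; what a row does not reach only later rows make up. A row lasts 1/8 s, in which the tool goes at most 62.5 mm and 10.7 degrees, less where a joint would pass 70% of its speed; a pose out of reach is approached as far as the arm can. A call with a gripper value outside its range is refused whole. The fingers move at their own pace and stop on an object; FORCE is the grip in N (left out, the last holds). Time passes only in rows, so rows that repeat a pose let the fingers close. It gives the time, the measured TCP pose, the force and the opening at its end, in the units of the state.
- status.get_state(): the state, without advancing time (a new reading comes with each control period).
- camera(name): name is "side" or "top" or "wrist"; returns a dict with "image" (480x640x3 uint8, blue, green, red), "z_map" (480x640 float32, m along the optical axis (not along the pixel's ray), 0 where there is no reading), "fx", "fy", "cx", "cy" (pixels), "R" (3x3) and "t" (3): a world point X has camera coordinates R X + t; the wrist camera has in their place "hand_eye" (4x4, takes a point from camera to tool coordinates, whose origin is the TCP and whose axes are the tool frame's). Camera axes: x right, y down, z forward; pixel columns grow to the right and rows downward; lengths in m; the calibration is good to about 2 mm. A picture is of the moment at which its call begins: read the wrist's pose just before it.
- job_done(): hands the job in, once; it reports no verdict.
The state is a dict: "time_s": time; "q": joint angles; "joint_velocities": joint speeds; "joint_torque": joint torques, N m; "tcp_pos": TCP position; "eef_rot": TCP orientation; "force": force on the tool from outside, world axes, zero at the start; "torque": the same for the moment, N m; "gripper_width": opening from 0.0 (shut) to 1.0 (fully open).
Only numpy, scipy, OpenCV 4.12 (cv2) and the standard library are available. Lean on these libraries where they do the work, as an engineer would, in place of code of your own. Each camera call takes 0.05 s, during which the arm holds its last target.

TASK

Give the free-running index disc a spin test: flick its steel peg with a fingertip so that the disc spins counter-clockwise (seen from above), and let it run untouched for at least three seconds. Then, while it is still turning, brake the plain disc with a fingertip so that its red mark stops in front of the red pointer, within the pointer's width, and take the finger away. There is one try: once the mark has gone past the pointer for the first time, the disc may come to rest nowhere else. Do not touch the peg while the mark is near the pointer (no stopping or shoving it into place by the peg), and leave the other things on the bench where they are.

Things in the scene. Friction and masses are not known exactly. Their poses are not given: they have to be found in the camera images.
- turntable: fixed green foot of the index turntable, 148 mm across; origin at the middle of its underside, on the vertical axis of the disc, z up; its +x axis points from the axis to the pointer. The pointer's green post (36 mm wide, 107 to 120 mm from the axis, 82 mm high) stands outside the disc on that side
- pointer (a point): the place in front of the red pointer where the mark must stop: a fixed point at the disc's rim, 90 mm from the axis, level with the disc's upper face (64 mm above the bench). The red pointer, 36 mm wide, stands on the post just outside it, its tip from 92 mm outward and 70 to 76 mm above the bench, its bar up to 82 mm
- disc: aluminium index disc that runs very freely on a vertical axle: 180 mm diameter, 22 mm thick, upper face 64 mm and lower face 42 mm above the bench, about 1.2 kg; origin on the axis at the lower face, z up, +x towards the red mark, +y towards the peg. A flat hub 40 mm across and up to 11 mm high sits in the middle of the upper face; the rim is a plain upright cylinder
- peg: upright steel peg on the disc, 14 mm diameter, 30 mm high (its top 94 mm above the bench), with a collar 20 mm across and 4 mm high at its foot; origin at its foot, on the upper face, 58 mm from the disc's axis, a quarter turn counter-clockwise of the mark. Pushed along the circle, it turns the disc
- mark (a point): outer end of the red mark, an 8 mm wide radial line on the disc's upper face that also runs down the rim; the point lies at the rim, 90 mm from the axis, on the upper face
- wheel (a joint): angle of the disc in rad, growing without limit as it turns counter-clockwise seen from above; 0 (and every full turn 6.283) = mark exactly at the pointer; it has no stops. Spinning free it loses 0.14 to 0.2 of its speed per second (half in 3 to 5 s); from 1.9 rad/s it still coasts more than one full turn; a fingertip pressed on the disc with 5 N stops it almost at once
- jar: loose jar with red lid, 59 mm diameter, 70 mm high, origin at its underside; bystander
- carton: loose small cardboard carton, 72x109x63 mm, origin at its underside; bystander
- spool: loose grey spool, 48 mm diameter, 34 mm high, origin at its underside; bystander
- screwdriver: loose screwdriver with yellow handle, 184 mm long, 31 mm high, origin at its underside; bystander
- hex_key_set: loose folding hex key set with red sides, 34x95x24 mm, origin at its underside; bystander
- small_tape: loose roll of dark brown tape, 53 mm diameter, 19 mm high, origin at its underside; bystander

How it is judged:
By the outcome, as a careful person would: the job done as asked, in the order asked, and still so for the second after the job is handed in, with the robot touching nothing.
It also fails if it takes over 64 s, if anything falls off the work surface, if the arm or the gripper's body presses on something with over 40 N, if the wrist force passes 120 N, or if a joint passes its speed limit or range.

## Working session

There is one attempt and no reset: what is moved stays moved. The work goes in short steps, Python scripts to look and compute and a shell command to move; the robot and the scene stay as the last step left them, time stands still between calls to the robot, and variables do not carry over. Pictures are saved under pics/ and viewed, and the job is handed in when it is done.

```bash
mkdir -p pics; ls; python3 - <<'E'
from cell import status,camera
import cv2
s=status.get_state();print(s)
for n in("top","side"):
    c=camera(n);cv2.imwrite(f"pics/{n}0.png",c["image"]);print(n,c["fx"],c["R"],c["t"])
E
```

```text
pics
{'time_s': 0.0, 'q': array([-1.44712987e+00,  2.21237404e-01,  1.52762572e+00,  4.30350590e-06,
        1.39467554e+00, -1.26105625e-01]), 'joint_velocities': array([-0.00019755, -0.00098839, -0.00052659,  0.0022012 , -0.00066179,
        0.00037455]), 'joint_torque': array([ 2.93611185e-05, -4.96906865e+01, -3.89395273e+01, -8.65674951e-05,
        1.08961327e-02,  3.95572087e-06]), 'tcp_pos': array([ 0.15441261, -0.60503547,  0.24718448]), 'eef_rot': array([[-2.35838059e-04,  9.68969001e-01,  2.47182159e-01],
       [ 1.93166631e-03,  2.47182146e-01, -9.68967108e-01],
       [-9.99998107e-01,  2.48954126e-04, -1.93001973e-03]]), 'force': array([-0.47782678,  1.2541841 ,  0.49886039]), 'torque': array([-0.01029807, -0.00465585, -0.0380585 ]), 'gripper_width': 0.9996187175067616}
top 478.58678072798574 [[ 0.00837184 -0.99986036  0.0144625 ]
 [-0.99099741 -0.0102285  -0.13348977]
 [ 0.13361906 -0.01321474 -0.99094466]] [-0.02311133  0.56209383  0.98387716]
side 526.8865489290198 [[ 0.72377554  0.68992117 -0.01255974]
 [ 0.58362815 -0.62177459 -0.52227822]
 [-0.36814013  0.37068198 -0.85268266]] [-0.39394113 -0.29878449  1.2468668 ]
```

View pics/top0.png

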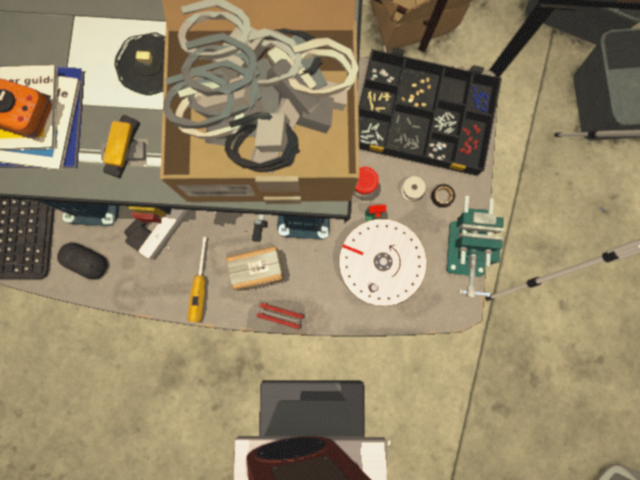

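View pics/side0.png

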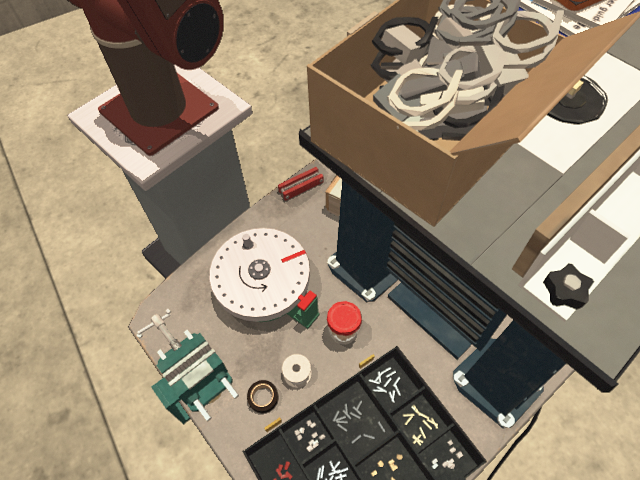

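The top view shows the disc at about (383,262), the mark at (353,249), the peg at (373,288) and the pointer at (376,212). The side view shows the same disc at (260,272) and the pointer at (307,300). Next I'll measure these.

```bash
cat > h.py <<'E'
import numpy as np,cv2
from cell import status,camera
def ray(c,uv,z):
    uv=np.atleast_2d(uv).astype(float)
    d=np.c_[(uv[:,0]-c["cx"])/c["fx"],(uv[:,1]-c["cy"])/c["fy"],np.ones(len(uv))]@c["R"]
    o=-c["R"].T@c["t"]
    return o+d*((z-o[2])/d[:,2])[:,None]
def proj(c,X):
    p=np.atleast_2d(X)@c["R"].T+c["t"]
    return np.c_[p[:,0]/p[:,2]*c["fx"]+c["cx"],p[:,1]/p[:,2]*c["fy"]+c["cy"]]
def redpts(c,z):
    im=c["image"].astype(int);b,g,r=im[...,0],im[...,1],im[...,2]
    v,u=np.nonzero((r>110)&(r-g>60)&(r-b>60))
    return np.c_[u,v],ray(c,np.c_[u,v],z)
E
python3 - <<'E'
from h import *
for n in("top","side"):
    c=camera(n);im=c["image"]
    uv0=np.array([[383,262]] if n=="top" else [[260,268]])
    m=((im.max(2)>150)&(np.ptp(im.astype(int),axis=2)<50)).astype(np.uint8)
    k,l,st,ce=cv2.connectedComponentsWithStats(cv2.morphologyEx(m,cv2.MORPH_CLOSE,np.ones((5,5))))
    i=np.argmin(np.where(st[:,4]>1500,np.linalg.norm(ce-uv0,axis=1),1e9));print(n,st[i],ce[i])
    cs,_=cv2.findContours((l==i).astype(np.uint8),cv2.RETR_EXTERNAL,cv2.CHAIN_APPROX_NONE)
    P=ray(c,max(cs,key=len)[:,0],.064)[:,:2]
    (x,y),r=cv2.minEnclosingCircle(P.astype(np.float32));
    A=np.c_[2*P,np.ones(len(P))];s=np.linalg.lstsq(A,(P**2).sum(1),rcond=None)[0]
    print("circ",x,y,r,"ls",s[:2],np.sqrt(s[2]+s[:2]@s[:2]))
    ctr=s[:2]
    uv,W=redpts(c,.064);rr=np.linalg.norm(W[:,:2]-ctr,axis=1)
    s1=rr<.088;M=W[s1,:2].mean(0)-ctr;print("mark",s1.sum(),M,np.degrees(np.arctan2(M[1],M[0])))
    uv,W=redpts(c,.08);rr=np.linalg.norm(W[:,:2]-ctr,axis=1)
    s1=(rr>.092)&(rr<.13);print("ptr",s1.sum(),W[s1].mean(0),np.degrees(np.arctan2(*(W[s1,:2].mean(0)-ctr)[::-1])),uv[s1].mean(0))
    z=c["z_map"]
    v,u=np.mgrid[0:480,0:640]; X=np.stack([(u-c["cx"])/c["fx"]*z,(v-c["cy"])/c["fy"]*z,z],-1)
    X=(X-c["t"])@c["R"]
    d=np.linalg.norm(X[...,:2]-ctr,axis=2);
    s2=(d<.075)&(d>.035)&(X[...,2]>.078)&(z>0);print("peg",s2.sum(),X[s2].mean(0),np.degrees(np.arctan2(*(X[s2].mean(0)[:2]-ctr)[::-1])))
    print("disc z",np.median(X[(d<.085)&(z>0)][:,2]))
    if n=="top":
        for p in [(340,205),(250,200),(366,180),(413,187),(443,195),(255,268),(280,315),(475,245),(330,190),(200,290)]: print(p,X[p[1],p[0]].round(3))
    s3=(d<.3)&(X[...,2]>.1)&(z>0);Q=X[s3];print("tall near",len(Q),Q.min(0) if len(Q) else 0,Q.max(0) if len(Q) else 0)
    for (x0,x1) in((.4,.5),(.5,.55),(.55,.6),(.6,.65),(.65,.7)):
        q=Q[(Q[:,0]>x0)&(Q[:,0]<x1)]
        if len(q):print(x0,len(q),q.min(0).round(3),q.max(0).round(3))
    cv2.imwrite(f"pics/{n}crop.png",cv2.resize(im[180:340,290:500] if n=="top" else im[200:420,180:400],None,fx=3,fy=2.7))
E
```

```text
top [     0      0    640    480 227857] [327.46859214 239.93659181]
circ 0.6837270855903625 -0.02368200197815895 0.8269542455673218 ls [ 0.59584974 -0.00946398] 0.5315080740234496
mark 42 [-0.04818593 -0.06021852] -128.66625937102157
ptr 324 [ 0.63912449 -0.10856323  0.08      ] -66.41002496697445 [365.85185185 202.50617284]
peg 7279 [0.61208738 0.00773782 0.43555017] 46.65154918264204
disc z 0.3913566234458543
(340, 205) [ 0.57  -0.04   0.376]
(250, 200) [0.574 0.088 0.385]
(366, 180) [ 0.689 -0.11   0.072]
(413, 187) [ 0.692 -0.222  0.007]
(443, 195) [ 0.676 -0.292 -0.001]
(255, 268) [0.502 0.119 0.066]
(280, 315) [0.406 0.069 0.02 ]
(475, 245) [ 0.549 -0.324  0.105]
(330, 190) [ 0.576 -0.023  0.441]
(200, 290) [0.457 0.238 0.029]
tall near 48718 [ 0.53108806 -0.30918963  0.10005122] [0.89034543 0.29040203 0.56146394]
0.5 117 [ 0.531 -0.049  0.257] [0.55  0.103 0.366]
0.55 10739 [ 0.55  -0.309  0.1  ] [0.6   0.29  0.506]
0.6 10731 [ 0.6   -0.309  0.101] [0.65 0.29 0.53]
0.65 11327 [ 0.65  -0.053  0.372] [0.7   0.274 0.554]
side [  129   157   447   323 40798] [293.68446983 328.88320506]
circ 0.7064067721366882 -0.114142507314682 0.371186763048172 ls [ 0.68709309 -0.11524069] 0.26108561414018017
mark 1099 [-0.0081587   0.00309622] 159.2183226966947
ptr 0 [nan nan nan] nan [nan nan]
peg 6665 [ 0.68753881 -0.05778924  0.42661203] 89.55549856567929
disc z 0.3759170403584499
tall near 85227 [ 0.54579932 -0.38564937  0.10000337] [0.98485616 0.17963977 0.56692453]
0.5 55 [ 0.546 -0.38   0.102] [ 0.55  -0.326  0.108]
0.55 7160 [ 0.55  -0.384  0.1  ] [0.6   0.164 0.505]
0.6 7274 [ 0.6   -0.386  0.1  ] [0.65  0.178 0.529]
0.65 10176 [ 0.65  -0.065  0.1  ] [0.7   0.179 0.553]<stdin>:17: RuntimeWarning: Mean of empty slice.
  ret = um.true_divide(
```

The disc mask merged with the background, so I'll segment it using depth height instead.

```bash
cat >> h.py <<'E'
def cloud(c):
    z=c["z_map"];v,u=np.mgrid[0:480,0:640]
    X=np.stack([(u-c["cx"])/c["fx"]*z,(v-c["cy"])/c["fy"]*z,z],-1)
    return (X-c["t"])@c["R"],z>0
E
python3 - <<'E'
from h import *
for n in("top","side"):
    c=camera(n);im=c["image"];X,ok=cloud(c)
    g0=np.array([.503,-.15]) if n=="top" else ray(c,[[260,268]],.07)[0,:2]
    if n=="top": g0=ray(c,[[383,262]],.07)[0,:2]
    d=np.linalg.norm(X[...,:2]-g0,axis=2)
    m=(ok&(d<.105)&(X[...,2]>.054)&(X[...,2]<.071)).astype(np.uint8)
    m=cv2.morphologyEx(m,cv2.MORPH_CLOSE,np.ones((7,7)))
    cs,_=cv2.findContours(m,cv2.RETR_EXTERNAL,cv2.CHAIN_APPROX_NONE)
    k=max(cs,key=len);e=cv2.fitEllipse(k);print(n,g0,"ell",e)
    P=ray(c,k[:,0],.064)[:,:2];A=np.c_[2*P,np.ones(len(P))]
    for _ in range(4):
        s=np.linalg.lstsq(A,(P**2).sum(1),rcond=None)[0];R=np.sqrt(s[2]+s[:2]@s[:2])
        r=np.linalg.norm(P-s[:2],axis=1);kk=abs(r-R)<.004;P=P[kk];A=A[kk]
    ctr=s[:2];print("ctr",ctr,R,len(P))
    uv,W=redpts(c,.064);rr=np.linalg.norm(W[:,:2]-ctr,axis=1)
    s1=rr<.089;M=W[s1,:2].mean(0)-ctr;print("mark",s1.sum(),M,rr[s1].min(),np.degrees(np.arctan2(M[1],M[0])))
    uv,W=redpts(c,.08);rr=np.linalg.norm(W[:,:2]-ctr,axis=1)
    s1=(rr>.092)&(rr<.125);M=W[s1,:2].mean(0)-ctr;print("ptr",s1.sum(),M,np.degrees(np.arctan2(M[1],M[0])),uv[s1].mean(0))
    d=np.linalg.norm(X[...,:2]-ctr,axis=2)
    s2=(d<.075)&(d>.035)&(X[...,2]>.080)&ok;M=X[s2].mean(0)[:2]-ctr;print("peg",s2.sum(),M+ctr,X[s2][:,2].max(),np.linalg.norm(M),np.degrees(np.arctan2(M[1],M[0])))
    print("disc z",np.median(X[(d<.08)&ok][:,2]))
    cv2.imwrite(f"pics/{n}crop1.png",cv2.resize(im[180:340,290:500] if n=="top" else im[200:400,180:400],None,fx=3,fy=3))
E
```

```text
top [ 0.51646814 -0.14449673] ell ((382.2514343261719, 262.204833984375), (84.78437042236328, 86.05928802490234), 126.64456176757812)
ctr [ 0.51764075 -0.14390492] 0.08869938361124874 243
mark 85 [0.02498123 0.06163762] 0.04372978328578531 67.93768721436562
ptr 171 [0.1077398  0.01149956] 6.092374910003156 [377.38596491 209.02339181]
peg 42 [ 0.46395171 -0.12201542] 0.0977682635837887 0.05797985227847027 157.81884389957358
disc z 0.06420597648855061
side [ 0.52147136 -0.14394334] ell ((259.438232421875, 273.2713928222656), (89.01103210449219, 100.11143493652344), 74.20047760009766)
ctr [ 0.52253217 -0.14702179] 0.08981337141298613 275
mark 113 [0.02691264 0.05831307] 0.043541816425401045 65.22573467353055
ptr 206 [0.10540782 0.0124322 ] 6.726607059162118 [305.7184466  299.63106796]
peg 68 [ 0.46855932 -0.1258613 ] 0.09666977655122316 0.05797270434866356 158.5919419438793
disc z 0.06399389883024079
```

```bash
python3 - <<'E'
from h import *
c=camera("top");X,ok=cloud(c)
for p in [(533,282),(510,287),(575,268),(605,258),(630,249),(475,293),(490,293),(470,270),(465,230)]:
    print(p,X[p[1]-3:p[1]+4,p[0]-3:p[0]+4][ok[p[1]-3:p[1]+4,p[0]-3:p[0]+4]].max(0).round(3), X[p[1],p[0]].round(3))
s=ok&(X[...,0]<.56)&(X[...,0]>.1)&(X[...,1]<0)&(X[...,2]>.12);print(s.sum(),X[s].min(0),X[s].max(0)) 
E
```

```text
(533, 282) [ 0.518 -0.694 -0.458] [ 0.507 -0.702 -0.472]
(510, 287) [ 0.513 -0.667 -0.572] [ 0.502 -0.741 -0.751]
(575, 268) [ 0.588 -0.745 -0.3  ] [ 0.54  -0.753 -0.314]
(605, 258) [ 0.568 -0.772 -0.196] [ 0.558 -0.776 -0.207]
(630, 249) [ 0.583 -0.795 -0.134] [ 0.575 -0.801 -0.14 ]
(475, 293) [ 0.463 -0.33   0.06 ] [ 0.455 -0.338  0.055]
(490, 293) [ 0.49  -0.362  0.06 ] [ 0.479 -0.659 -0.737]
(470, 270) [ 0.513 -0.325  0.06 ] [ 0.503 -0.327  0.059]
(465, 230) [ 0.588 -0.299  0.107] [ 0.581 -0.309  0.092]
2030 [ 0.22079284 -0.07127253  0.25587138] [ 5.59910092e-01 -4.22449967e-05  4.70667450e-01]
```

View pics/topcrop1.png

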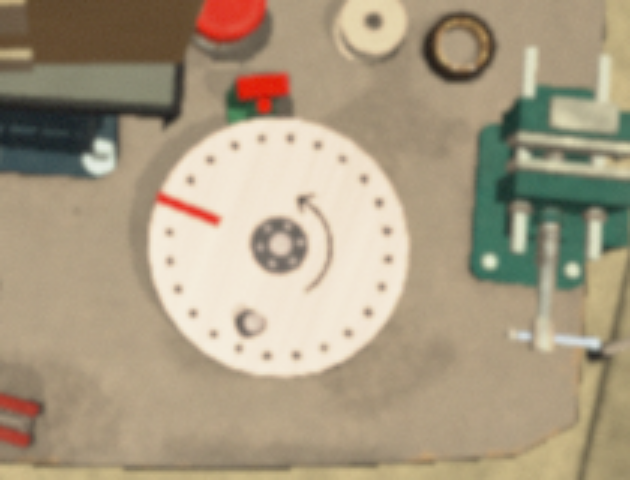

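The crop shows a clear area around the disc: the mark is upper left, the peg lower left, the pointer on top and the vise far right. I'll move to a spot above the approach side, closing the gripper on the way.

```bash
python3 -m handwheel '[[[0.03,0.05,0],[0,0,-4],0],[[0.06,0.1,0],[0,0,-8],0],[[0.09,0.15,0],[0,0,-12],0],[[0.12,0.2,0],[0,0,-14],0],[[0.15,0.25,0],[0,0,-14],0]]' 40
```

```text
time_s: 0.98
tcp_pos: [0.3052, -0.3539, 0.2482]
eef_rot: [[0.001, 1.0, 0.005], [-0.0, 0.005, -1.0], [-1.0, 0.001, 0.0]]
force: [0.7, -0.6, 0.3]
gripper_width: -0.002
```

```bash
python3 -m handwheel '[[[0.035,0.06,0],[0,0,0],0],[[0.07,0.12,0],[0,0,0],0],[[0.105,0.18,0],[0,0,0],0],[[0.135,0.235,0],[0,0,0],0],[[0.158,0.269,0],[0,0,0],0]]'; python3 -m handwheel '[[[0,0,-0.02],[0,0,0],0],[[0,0,-0.05],[0,0,0],0],[[0,0,-0.085],[0,0,0],0],[[0,0,-0.11],[0,0,0],0],[[0,0,-0.118],[0,0,0],0]]'
python3 - <<'E'
from h import *
for n in("top","side"): cv2.imwrite(f"pics/{n}2.png",cv2.resize(camera(n)["image"][180:360,290:500] if n=="top" else camera(n)["image"][180:380,150:400],None,fx=3,fy=3))
print(status.get_state()["tcp_pos"],status.get_state()["force"])
E
```

```text
time_s: 1.6
tcp_pos: [0.4633, -0.084, 0.2488]
eef_rot: [[0.002, 1.0, 0.005], [-0.001, 0.005, -1.0], [-1.0, 0.002, 0.001]]
force: [1.1, -0.7, 0.6]
gripper_width: 0.001
time_s: 2.22
tcp_pos: [0.4622, -0.0836, 0.1292]
eef_rot: [[-0.001, 1.0, 0.005], [0.0, 0.005, -1.0], [-1.0, -0.001, -0.0]]
force: [0.2, -0.7, 0.5]
gripper_width: 0.003
[ 0.46292757 -0.08391401  0.13036182] [-0.29893404 -0.21871093  0.4793962 ]
```

View pics/side2.png

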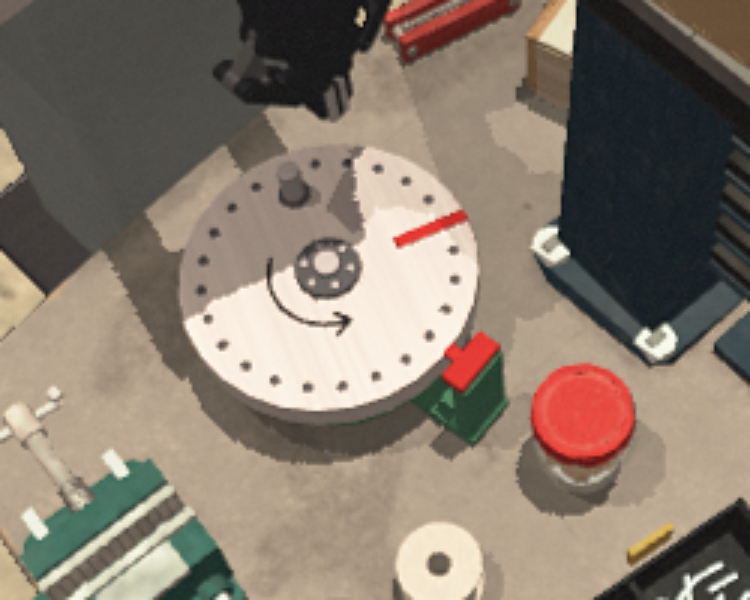

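View pics/top2.png

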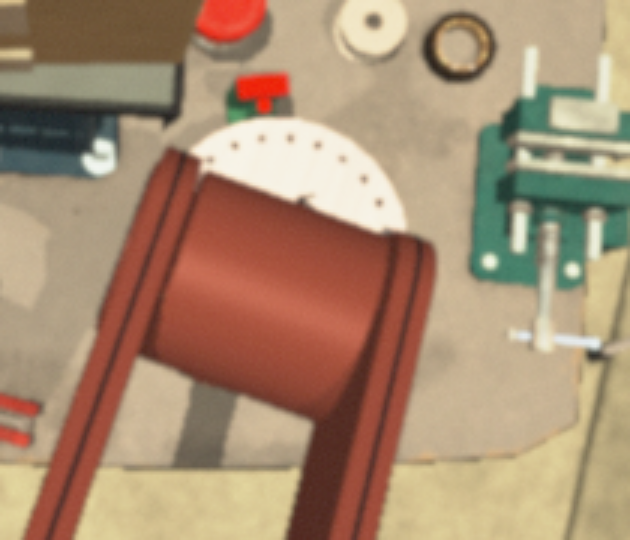

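The side view shows the finger clear on the +y side of the peg, with the mark visible at (430,228). The side camera can therefore track the mark while the arm hovers. Next I'll lower the finger beside the peg.

```bash
python3 -m handwheel '[[[0,-0.002,-0.012],[0,0,0],0],[[0,-0.006,-0.028],[0,0,0],0],[[0,-0.009,-0.036],[0,0,0],0],[[0,-0.009,-0.036],[0,0,0],0]]'; python3 - <<'E'
from h import *
cv2.imwrite(f"pics/side3.png",cv2.resize(camera("side")["image"][200:330,180:340],None,fx=4,fy=4))
E
```

```text
time_s: 2.82
tcp_pos: [0.4622, -0.093, 0.0934]
eef_rot: [[-0.001, 1.0, 0.004], [0.0, 0.004, -1.0], [-1.0, -0.001, -0.0]]
force: [0.5, 0.0, -0.7]
gripper_width: 0.002
```

View pics/side3.png

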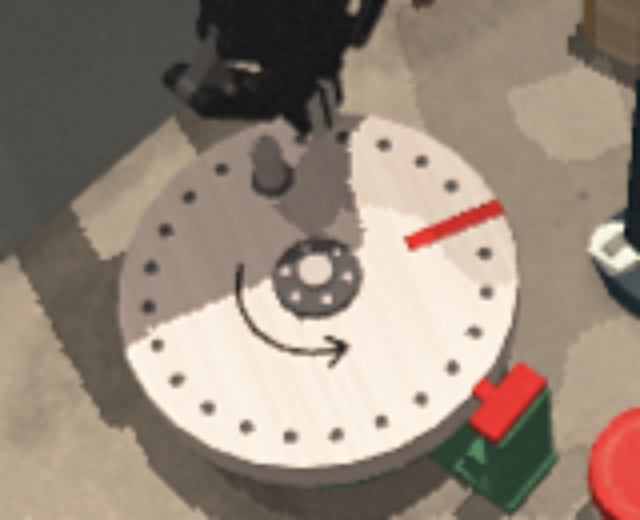

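The fingertip is beside the peg with a gap of about 10–15 mm. Now I'll flick.

```bash
python3 -m handwheel '[[[0,-0.006,0],[0,0,0],0],[[0,-0.016,0],[0,0,0],0],[[0,-0.027,0],[0,0,0],0],[[0,-0.039,0],[0,0,0],0],[[0,-0.040,0.004],[0,0,0],0]]'; python3 -m handwheel '[[[0,0.0,0.025],[0,0,0],0],[[0,0,0.045],[0,0,0],0]]'
cat > ang.py <<'E'
from h import *
C=np.array([.5225,-.147]);PT=6.5
def ang(c):
    uv,W=redpts(c,.064);d=W[:,:2]-C;r=np.linalg.norm(d,axis=1)
    s=(r<.086)&(r>.03);n=s.sum()
    if n<8:return None,n
    m=d[s].mean(0);a=np.arctan2(m[1],m[0])-np.radians(PT)
    return (a+2*np.pi)%(2*np.pi),n
E
python3 - <<'E'
from ang import *
T=[];
for i in range(4):
    t=status.get_state()["time_s"];c=camera("side");a,n=ang(c);print(round(t,3),a,n,status.get_state()["tcp_pos"].round(3))
cv2.imwrite("pics/side4.png",c["image"][180:380,150:400])
E
```

```text
time_s: 3.5
tcp_pos: [0.4626, -0.1341, 0.098]
eef_rot: [[-0.0, 1.0, 0.003], [-0.0, 0.003, -1.0], [-1.0, -0.0, 0.0]]
force: [-0.7, 0.7, 0.2]
gripper_width: -0.004
time_s: 3.75
tcp_pos: [0.4626, -0.1343, 0.144]
eef_rot: [[-0.0, 1.0, 0.002], [-0.0, 0.002, -1.0], [-1.0, -0.0, 0.0]]
force: [0.4, -0.4, 0.8]
gripper_width: 0.0
3.75 2.3640836281829074 84 [ 0.464 -0.135  0.147]
3.8 2.4521263910269333 76 [ 0.464 -0.135  0.146]
3.85 2.534659301132752 75 [ 0.463 -0.134  0.144]
3.9 2.6126510036306847 73 [ 0.463 -0.134  0.143]
```

View pics/side4.png

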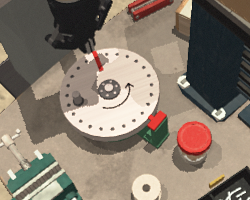

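The disc is spinning at about 1.65 rad/s. In the side view the peg has passed the finger, at (78,98) in the crop. I'll lower to a hover above the plain disc behind the peg and keep tracking.

```bash
python3 -m handwheel '[[[0,-0.008,-0.01],[0,0,0],0],[[0,-0.018,-0.025],[0,0,0],0],[[0,-0.02,-0.04],[0,0,0],0],[[0,-0.02,-0.05],[0,0,0],0]]'
python3 - <<'E'
from ang import *
for i in range(8):
    t=status.get_state()["time_s"];c=camera("side");a,n=ang(c);print(round(t,3),a,n)
print(status.get_state()["tcp_pos"])
cv2.imwrite("pics/side5.png",c["image"][180:380,150:400])
E
```

```text
time_s: 4.45
tcp_pos: [0.4616, -0.154, 0.0909]
eef_rot: [[-0.002, 1.0, 0.002], [0.001, 0.002, -1.0], [-1.0, -0.002, -0.001]]
force: [-0.0, -0.1, 0.2]
gripper_width: -0.003
4.45 3.470012797587212 50
4.5 3.542925244106317 44
4.55 3.617040766888987 48
4.6 3.685991339684656 50
4.65 3.7671083403698127 47
4.7 3.8313980502077323 45
4.75 3.904990275859656 47
4.8 3.974819560946938 57
[ 0.46320999 -0.15425056  0.0937483 ]
```

View pics/side5.png

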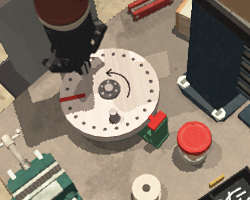

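```bash
python3 - <<'E'
from ang import *
T=[];A=[]
while True:
    t=status.get_state()["time_s"]
    if t>6.0:break
    c=camera("side");a,n=ang(c)
    if a: T.append(t);A.append(a)
T=np.array(T);A=np.array(A);p=np.polyfit(T,A,2);print(len(T),T[-1],A[-1],np.std(A-np.polyval(p,T)),np.polyval(np.polyder(p),T[-1]))
print(status.get_state()["time_s"])
for x in np.arange(6.0,6.9,.05):print(round(x,2),np.polyval(p,x)-2*np.pi)
Z=[status.get_state()["tcp_pos"][2] for _ in range(3)];print(Z)
cv2.imwrite("pics/side6.png",c["image"][180:380,150:400])
E
```

```text
24 6.0 5.520704868242374 0.0019715798351132947 1.1913816379144357
6.05
6.0 -0.7582346490625733
6.05 -0.6988793865955367
6.1 -0.6399517629858744
6.15 -0.5814517782335846
6.2 -0.5233794323386656
6.25 -0.46573472530111903
6.3 -0.4085176571209468
6.35 -0.3517282277981453
6.4 -0.2953664373327163
6.45 -0.2394322857246598
6.5 -0.18392577297397583
6.55 -0.1288468990806626
6.6 -0.07419566404472544
6.65 -0.01997206786615724
6.7 0.03382388945503845
6.75 0.08719220791885984
6.8 0.14013288752530872
6.85 0.19264592827438687
6.9 0.2447313301660925
[np.float64(0.09307471612132556), np.float64(0.09307471612132556), np.float64(0.09307471612132556)]
```

View pics/side6.png

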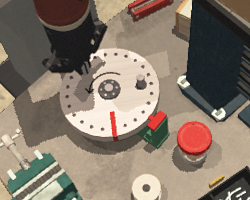

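The side view shows the mark at (113,125) in the crop, coming up to the pointer at (157,125). The fit predicts the crossing at 6.67 s. I'll hold for two rows, then brake.

```bash
python3 -m handwheel '[[[0,0,0],[0,0,0],0],[[0,0,0],[0,0,0],0]]'
```

```text
time_s: 6.3
tcp_pos: [0.4627, -0.1541, 0.0931]
eef_rot: [[0.0, 1.0, 0.003], [-0.0, 0.003, -1.0], [-1.0, 0.0, 0.0]]
force: [0.1, 0.1, 0.5]
gripper_width: 0.0
```

```bash
python3 -m handwheel '[[[0,0,-0.003],[0,0,0],0],[[0,0,-0.007],[0,0,0],0],[[0,0,-0.015],[0,0,0],0],[[0,0,-0.017],[0,0,0],0],[[0,0,-0.017],[0,0,0],0]]'
python3 - <<'E'
from ang import *
for i in range(3):
    t=status.get_state()["time_s"];c=camera("side");a,n=ang(c);s=status.get_state();print(round(t,3),a,n,s["force"],s["tcp_pos"])
cv2.imwrite("pics/side7.png",c["image"][180:380,150:400])
E
```

```text
time_s: 6.92
tcp_pos: [0.4641, -0.1567, 0.0808]
eef_rot: [[0.002, 1.0, 0.004], [-0.005, 0.004, -1.0], [-1.0, 0.002, 0.005]]
force: [-15.4, -0.6, 38.0]
gripper_width: -0.002
6.925 6.253603386090894 118 [-15.46385795  -0.89462966  38.43999743] [ 0.46415149 -0.15674984  0.08084134]
6.975 6.253603386090894 118 [-15.41636665  -0.83967926  37.5564616 ] [ 0.46415826 -0.15675134  0.08084163]
7.025 6.253603386090894 118 [-15.09209345  -1.42041748  37.54198019] [ 0.46415194 -0.15675549  0.08084035]
```

View pics/side7.png

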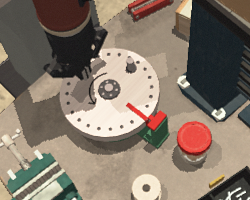

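The disc has stopped at −0.03 rad, and the mark meets the pointer at (150,120). Now I'll lift off straight up.

```bash
python3 -m handwheel '[[[0,0,0.015],[0,0,0],0],[[0,0,0.05],[0,0,0],0],[[-0.01,0,0.1],[0,0,0],0],[[-0.03,0,0.14],[0,0,0],0],[[-0.03,0,0.14],[0,0,0],0]]'
python3 - <<'E'
from ang import *
import time
for i in range(12):
    t=status.get_state()["time_s"];c=camera("side");a,n=ang(c)
    if i%3==0:s=status.get_state();print(round(t,3),a,n,s["force"].round(1),s["tcp_pos"].round(3))
cv2.imwrite("pics/side8.png",cv2.resize(c["image"][180:380,150:400],None,fx=3,fy=3))
E
```

```text
time_s: 7.7
tcp_pos: [0.4354, -0.1578, 0.2242]
eef_rot: [[0.008, 1.0, 0.003], [-0.009, 0.003, -1.0], [-1.0, 0.008, 0.009]]
force: [0.5, 0.7, 0.9]
gripper_width: -0.001
7.7 6.113918922258617 122 [-0.6 -0.1 -0.9] [ 0.435 -0.157  0.222]
7.85 6.082765924201148 118 [ 0.9 -0.3 -0.6] [ 0.434 -0.156  0.219]
8.0 6.054415295402918 121 [-0.1 -0.5 -0.2] [ 0.434 -0.156  0.219]
8.15 6.0272169236255575 122 [ 0.  -0.5 -0.6] [ 0.434 -0.157  0.22 ]
```

View pics/side8.png

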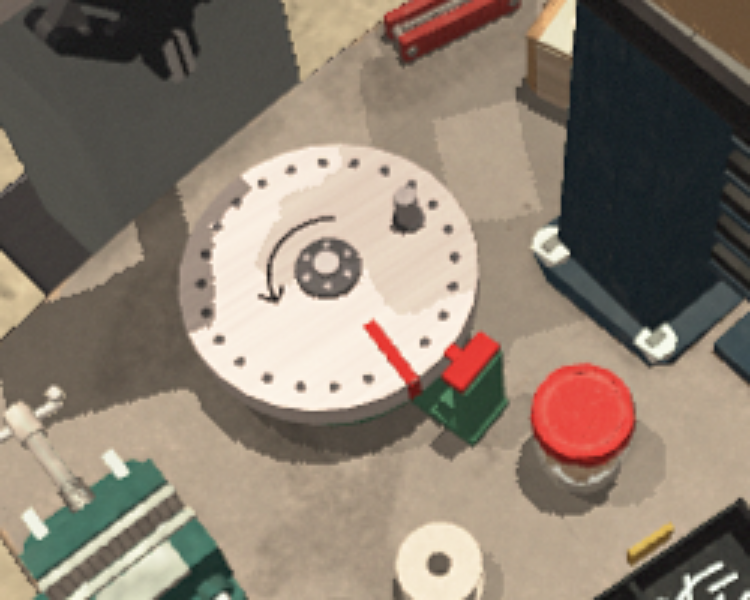

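Lifting off kicked the disc slightly clockwise. The mark is now at (415,385), about −0.26 rad, and drifting back slowly without having stopped. The press was too hard at 38 N and the lift too abrupt. I'll touch the plain face again, lightly and well away from the peg, bring the mark back to the pointer, and release slowly.

```bash
python3 -m handwheel '[[[0.01,0.008,-0.04],[0,0,0],0],[[0.02,0.018,-0.08],[0,0,0],0],[[0.028,0.027,-0.112],[0,0,0],0],[[0.029,0.029,-0.127],[0,0,0],0],[[0.029,0.029,-0.130],[0,0,0],0]]'
python3 - <<'E'
from ang import *
for i in range(3):
    t=status.get_state()["time_s"];c=camera("side");a,n=ang(c)
    s=status.get_state();print(round(t,3),a-2*np.pi,n,s["force"].round(1),s["tcp_pos"].round(4))
E
```

```text
time_s: 8.93
tcp_pos: [0.4626, -0.1275, 0.0898]
eef_rot: [[0.0, 1.0, 0.004], [-0.004, 0.004, -1.0], [-1.0, 0.0, 0.004]]
force: [0.5, -0.5, 0.3]
gripper_width: -0.002
8.925 -0.37683192884077954 126 [ 0.4 -1.  -0.5] [ 0.463  -0.1279  0.0904]
8.975 -0.38363606563285124 124 [0.2 0.3 0.9] [ 0.4635 -0.1282  0.0912]
9.025 -0.39098434352372724 125 [-0.4 -0.2  1. ] [ 0.4638 -0.1284  0.0917]
```

```bash
python3 -m handwheel '[[[0,-0.003,-0.006],[0,0,0],0],[[0,-0.009,-0.0115],[0,0,0],0],[[0,-0.017,-0.0125],[0,0,0],0],[[0,-0.026,-0.0125],[0,0,0],0],[[0,-0.032,-0.0125],[0,0,0],0]]'
python3 - <<'E'
from ang import *
for i in range(2):
    t=status.get_state()["time_s"];c=camera("side");a,n=ang(c)
    s=status.get_state();print(round(t,3),(a+3)%(2*np.pi)-3,n,s["force"].round(1),s["tcp_pos"].round(4))
E
```

```text
time_s: 9.7
tcp_pos: [0.4659, -0.1621, 0.081]
eef_rot: [[0.008, 1.0, 0.003], [-0.008, 0.003, -1.0], [-1.0, 0.008, 0.008]]
force: [2.1, 0.6, 6.6]
gripper_width: -0.001
9.7 0.01543074671112521 115 [1.8 0.8 7.2] [ 0.466  -0.1627  0.0811]
9.75 0.030114830243484825 114 [1.6 0.4 7. ] [ 0.4659 -0.1624  0.081 ]
```

```bash
python3 -m handwheel '[[[0,0,-0.0005],[0,0,0],0],[[0,0,-0.0005],[0,0,0],0],[[0,0,-0.0005],[0,0,0],0]]'
python3 - <<'E'
from ang import *
for i in range(3):
    t=status.get_state()["time_s"];c=camera("side");a,n=ang(c)
    s=status.get_state();print(round(t,3),(a+3)%(2*np.pi)-3,n,s["force"].round(1),s["tcp_pos"].round(4))
E
```

```text
time_s: 10.18
tcp_pos: [0.4662, -0.1629, 0.081]
eef_rot: [[0.009, 1.0, 0.002], [-0.009, 0.002, -1.0], [-1.0, 0.009, 0.009]]
force: [0.1, -0.0, 6.2]
gripper_width: -0.001
10.175 0.03735648058397434 116 [-0.6 -0.5  5.4] [ 0.4663 -0.1629  0.0811]
10.225 0.03744505857379998 114 [-1.1 -0.   5.6] [ 0.4663 -0.1628  0.0811]
10.275 0.036193676851756784 116 [-1.  -0.6  6.5] [ 0.4663 -0.1628  0.0811]
```

The disc is at rest at +0.036 rad with 6 N on the finger. Now I'll lift slowly.

```bash
python3 -m handwheel '[[[0,0,0],[0,0,0],0],[[0,0,0.001],[0,0,0],0],[[0,0,0.002],[0,0,0],0],[[0,0,0.004],[0,0,0],0],[[0,0,0.006],[0,0,0],0]]'
python3 - <<'E'
from ang import *
for i in range(8):
    t=status.get_state()["time_s"];c=camera("side");a,n=ang(c)
    s=status.get_state();print(round(t,3),round((a+3)%(2*np.pi)-3,4),n,s["force"].round(1),s["tcp_pos"].round(4))
E
```

```text
time_s: 10.95
tcp_pos: [0.4662, -0.1627, 0.0871]
eef_rot: [[0.009, 1.0, 0.002], [-0.009, 0.003, -1.0], [-1.0, 0.009, 0.009]]
force: [0.1, -0.8, 0.7]
gripper_width: 0.001
10.95 0.0207 114 [ 0.1 -0.1  0.5] [ 0.4664 -0.1629  0.0874]
11.0 0.0195 114 [ 0.   0.9 -0.4] [ 0.4664 -0.1629  0.0873]
11.05 0.0178 115 [-0.5 -0.2 -0.8] [ 0.4664 -0.1629  0.0872]
11.1 0.0172 114 [ 0.5 -0.  -0.1] [ 0.4663 -0.1628  0.0871]
11.15 0.0154 115 [ 0.5 -0.1  0.2] [ 0.4663 -0.1628  0.0871]
11.2 0.0149 116 [-0.4  0.3 -0.3] [ 0.4662 -0.1628  0.087 ]
11.25 0.0132 115 [-0.6  0.9 -0.5] [ 0.4662 -0.1628  0.087 ]
11.3 0.0119 115 [-0.7 -0.   0.4] [ 0.4662 -0.1628  0.087 ]
```

Only a −0.025 rad/s drift is left. I'll retract a bit and watch it die out.

```bash
python3 -m handwheel '[[[0,0,0.01],[0,0,0],0],[[0,0,0.02],[0,0,0],0]]' >/dev/null
python3 - <<'E'
from ang import *
for i in range(60):
    t=status.get_state()["time_s"];c=camera("side");a,n=ang(c)
    if i%10==0:print(round(t,3),round((a+3)%(2*np.pi)-3,4),n)
E
```

```text
11.6 0.0084 117
12.1 0.0072 115
12.6 0.0072 115
13.1 0.0072 115
13.6 0.0072 115
14.1 0.0072 115
```

The disc has come to rest at +0.007 rad. I'll retract fully and check in both views.

```bash
python3 -m handwheel '[[[0,0,0.04],[0,0,0],0],[[0,0,0.08],[0,0,0],0],[[-0.03,-0.03,0.11],[0,0,0],0],[[-0.06,-0.08,0.12],[0,0,0],0],[[-0.09,-0.13,0.12],[0,0,0],0]]'
python3 -m handwheel '[[[-0.02,-0.04,0],[0,0,0],0],[[-0.04,-0.08,0],[0,0,0],0],[[-0.05,-0.12,0],[0,0,0],0],[[-0.06,-0.14,0],[0,0,0],0],[[-0.06,-0.14,0],[0,0,0],0]]'
python3 - <<'E'
from ang import *
c=camera("side");print(ang(c))
c2=camera("top")
import ang as A
A.C=np.array([.5176,-.1439]);A.PT=6.1;print("top",ang(c2))
a=cv2.resize(c["image"][180:380,150:400],(400,320));b=cv2.resize(c2["image"][150:350,190:500],(400,258))
cv2.imwrite("pics/end.png",np.vstack([a,b]));print(status.get_state()["time_s"],status.get_state()["force"])
E
```

```text
time_s: 15.22
tcp_pos: [0.376, -0.2944, 0.2288]
eef_rot: [[0.011, 1.0, 0.004], [-0.011, 0.004, -1.0], [-1.0, 0.011, 0.012]]
force: [-0.2, 0.6, 0.9]
gripper_width: 0.002
time_s: 15.85
tcp_pos: [0.3153, -0.435, 0.2285]
eef_rot: [[0.011, 1.0, 0.002], [-0.011, 0.002, -1.0], [-1.0, 0.011, 0.011]]
force: [0.6, 1.1, -0.2]
gripper_width: -0.004
(np.float64(0.00782687169586982), np.int64(116))
top (np.float64(6.264778267435464), np.int64(83))
15.95 [ 0.5359677  -0.07395755  0.08359468]
```

View pics/end.png

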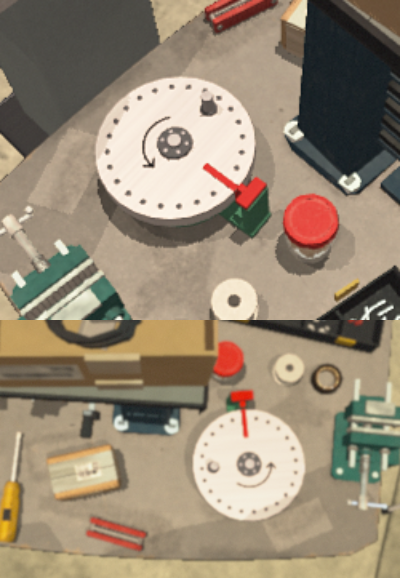

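Both views show the mark in line with the pointer (side at (240,188), top at (243,420)), and the other things where they were.

```bash
python3 -c "
from cell import job_done;print(job_done())"
```

```text
the job is handed in; nothing more can be done
None
```

The disc was at rest with its mark at the pointer when I handed in, but it took two touches on the disc rather than one clean brake.

- **Spin:** I flicked the peg counter-clockwise to about 1.65 rad/s. The disc then ran untouched for roughly 3.2 s. That time is estimated from the motion timing, because I did not measure the exact moments of release and contact.
- **First brake:** Pressing a fingertip on the plain face stopped the mark at about −0.03 rad on its first arrival at the pointer. I pressed harder than needed (38 N) and lifted too fast. The lift kicked the disc slowly backwards to about −0.4 rad, outside the pointer's width. My camera checks showed it still moving at that point, so I believe it never rested there.
- **Correction:** I touched the plain face again at about 6–7 N, well away from the peg. I carried the mark back by friction to +0.03 rad, so this step was a drag rather than a pure brake. After a slow lift, a small drift died out inside the window.
- **Last checks:** The side view puts the mark at +0.008 rad and the top view at −0.018 rad; the window is about ±0.2 rad. It had not moved for over 2 s before I retracted the arm. I touched the peg only for the flick. The arm was clear, the other things looked undisturbed, and about 16 s had elapsed.

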